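# Free and steady the parked balance hook and hang the pot carrier on it

## Task

Weigh the potted compost on the hanging spring balance, whose hook is parked to one side: press the catch's green pad to let the hook go, steady the swinging hook with a touch and leave it hanging still on its own. Then lift the carrier with the clay pot in it, pass its wire loop over the hook tip and let it down gently until it hangs quietly from the hook alone, clear of everything else. Do not pull the hook hard, keep the pot upright in the carrier's saucer, and leave the black pot, the root plug and the dropper bottle where they are.

Things in the scene. Friction and masses are not known exactly. Their poses are not given: they have to be found in the camera images.
- stand: Fixed weighing stand: grey base plate 10 mm thick (x -80 to +170, y -65 to +65 mm), 28 mm square post at x = +145 mm, jib 22 mm square at 485 to 507 mm height from the post to x = -15 mm. Origin on the bench exactly under the hinge pin of the balance, z up, -x roughly toward the robot. The pin is 470 mm above the origin and lies along x.
- catch_pad (a point): Centre of the top of the round green pad, 30 mm across, on the free end of the catch lever: at x = -90, y = -121, z = 293 mm in the stand's frame. The lever (14 mm wide, 6 mm thick) runs along the stand's x at y = -121 mm to its hinge at x = +115 mm. A tongue on it at x = 0 holds the parked hook from swinging back.
- catch (a joint): Catch lever, rad: 0 = up (sprung), grows as the pad is pressed down, end stop 0.26 = pad 53 mm lower. Pressing takes about 2 N. From about 0.1 (pad 20 mm down) the tongue lets the hook swing away; let go, the lever springs back up.
- balance_center (a point): Middle of the tubular spring balance (black and aluminium, 33 mm across, 84 mm long) that hangs from the hinge pin, 70 mm below the pin, and swings with the hook. From its lower end (112 mm below the pin) a straight 7 mm rod runs down to the hook.
- hook_saddle (a point): Inside bottom of the steel hook (7 mm wire), where the load hangs: 200 mm below the hinge pin, so 270 mm straight above the stand's origin when plumb and unloaded; moves with the hook. The hook lies in the stand's xz plane and opens to -x. Its back runs at x = +20 mm from 16 to 37 mm above this point, then bends to x = 0 at 66 mm above and goes straight up as the rod.
- hook_tip (a point): Rounded top of the hook's tip: 22 mm from the saddle toward the stand's -x and 26 mm above it; moves with the hook. Clear gap between tip and back of the hook 32 mm.
- swing (a joint): Sideways swing of balance and hook about the hinge pin, rad: 0 = plumb, positive moves the hook toward the stand's -y, about 0.65 = parked against the catch. Almost frictionless pendulum with a period of about 0.75 s; once freed it swings widely, and left alone it goes on for more than a minute.
- draw (a joint): How far the hook is drawn down out of the balance against its spring, m: 0 = unloaded, 0.045 = end stop. About 6 mm per newton after the first 0.15 N; the loaded carrier draws it 15 to 21 mm.
- carrier: The loose weighing carrier, 0.18 kg, standing on the bench: round aluminium saucer 94 mm across and 14 mm high, two 5 mm wire uprights at y = +-50 mm, a cross handle along y and a wire loop on top. Origin at the centre of the saucer's underside, z up.
- loop_top (a point): Underside of the crown of the carrier's wire loop, the place that rests in the hook: 205 mm above the underside of the saucer, on the carrier's centre line. The loop is an upright round-topped U of 6 mm wire in the carrier's yz plane, inside 36 mm wide and 64 mm high from the handle to the crown. Axes are the carrier's: z up, y along the handle.
- grip_left (a point): Centre of the black grip on the +y end of the carrier's cross handle: 14 mm thick (x), 22 mm high (z), 54 mm long (y), 135 mm above the underside of the saucer, 73 mm beside the centre line. The handle's ends are 97 mm from the centre line. Axes are the carrier's.
- grip_right (a point): The same grip on the carrier's -y end, 73 mm to the other side of the centre line.
- pot_center (a point): Centre, half-way up, of the clay-coloured pot of compost that stands loose in the carrier's saucer: 68 mm across the rim, 60 mm high, about 0.12 kg. z = its axis, up.
- pot: The same pot: origin at the centre of its underside.
- black_pot_center (a point): Centre of a black pot, 70 mm across, 66 mm high, standing on the bench; leave it.
- plug_center (a point): Centre of a bare brown root plug, 43 mm across, 130 mm high, standing on the bench; leave it.
- dropper_center (a point): Centre of a brown dropper bottle, 33 mm across, 102 mm high, standing on the bench; leave it.
Things that resemble listed ones, but are neither listed nor needed, are in the scene too. What is meant by the carrier is not yellow, and is the larger of those in its own colour.

How it is judged:
By the outcome, as a careful person would: the job done as asked, in the order asked, and still so for the second after the job is handed in, with the robot touching nothing.
It also fails if it takes over 70 s, if anything falls off the work surface, if the arm or the gripper's body presses on something with over 40 N, if the wrist force passes 120 N, or if a joint passes its speed limit or range.

## Robot

A 6-joint arm with a two-finger parallel gripper is mounted at the origin on the work surface; the furniture and walls round the work are solid. World frame = base frame: x ahead of the robot, y to its left, z up, the work surface at z = 0. Lengths are in m, angles in rad, forces in N, time in s.
With the tool pointing down it reaches from about 0.375 to 0.9 m from the base axis. Payload 3.1 kg.
Tool frame: the origin (TCP) lies midway between the tips of the shut fingers; the grasp point (between the pads) lies 19 mm behind it (manip.grip_point_offset is the distance from the TCP to the grasp point, in m); z points along the fingers, y is the direction in which the jaws open and shut (so a half turn about z gives the same grasp; the last joint's range is limited). The gripper opens to 85 mm and grips with 20 to 120 N. Pads are 22 mm wide; open, the fingers measure 114 mm over their backs; the gripper's body (76 mm by 85 mm) begins 54 mm behind the grasp point. The pads swing forward as they close: fully open they stand 13 mm farther back than shut.
Start: joints at [1.107, 0.527, 1.433, -0, 1.181, -0.178], TCP at [0.176, 0.6, 0.231] pointing down, gripper open.
Joint ranges: [-3.08, 3.08], [-0.75, 2.2], [0.22, 2.44], [-1.43, 4.57], [0, 2.65], [-2.85, 2.85]. Speed limits (rad/s): [2.79, 2.79, 3.14, 3.14, 3.14, 3.14].

## Interface

Orientations are given as a 3x3 rotation matrix whose columns are the frame's x, y, z axes.
In Python, from rig import telemetry, viewer, manip gives the robot as it stands.
- The arm moves only by the shell command python3 -m handwheel 'ROWS' [FORCE]. ROWS is JSON, a list of rows, each an object with "jaw": the finger opening in mm, from 0 to 85.4; "dp": the shift along the world's x, y, z in mm, a list of three; "angular": the turn, a rotation vector about the world's x, y, z in rad, a list of three. A call has exactly 10 rows; each row is the pose to reach, as a shift and turn from the pose measured when the call began; what a row does not reach only later rows make up. A row lasts 1/8 s, in which the tool goes at most 62.5 mm and 10.7 degrees, less where a joint would pass 70% of its speed; a pose out of reach is approached as far as the arm can. A call with a gripper value outside its range is refused whole. The fingers move at their own pace and stop on an object; FORCE is the grip in N (left out, the last holds). Time passes only in rows, so rows that repeat a pose let the fingers close, or fill a call up. It gives the time, the measured TCP pose, the force and the opening at its end, in the units of the state.
- telemetry.get_obs(): the state, without advancing time (a new reading comes with each control period).
- viewer.get_image(name): name is "side" or "top"; returns (picture, depth): 420x560x3 uint8, red, green, blue; 420x560 float32, m along the optical axis (not along the pixel's ray), 0 where there is no reading.
- viewer.calibration(name): a dict with "camera_matrix" (3x3 intrinsics, pixels), "xyz" and "orientation" of the camera in the world. Camera axes: x right, y down, z forward; pixel columns grow to the right and rows downward; lengths in m; the calibration is good to about 2 mm. A picture is of the moment at which its call begins. calibration takes no time and is no camera call.
- manip.sign_off(): hands the job in, once; it reports no verdict.
The state is a dict: "time": time; "joint_pos": joint angles; "joint_vel": joint speeds; "joint_torque": joint torques, N m; "ee_pos": TCP position; "orientation": TCP orientation; "ft_force": force on the tool from outside, world axes, zero at the start; "wrist_torque": the same for the moment, N m; "opening": finger opening in m.
Only numpy, scipy, OpenCV 4.12 (cv2) and the standard library are available. Lean on these libraries where they do the work, as an engineer would, in place of code of your own. Each camera call takes 0.05 s, during which the arm holds its last target.

## Working session

There is one attempt and no reset: what is moved stays moved. The work goes in short steps, Python scripts to look and compute and a shell command to move; the robot and the scene stay as the last step left them, time stands still between calls to the robot, and variables do not carry over. Pictures are saved under pics/ and viewed, and the job is handed in when it is done.

```bash
ls; mkdir -p pics; cat > h.py <<'E'
import numpy as np, cv2
from rig import telemetry, viewer, manip
def grab(n,tag):
    im,d=viewer.get_image(n); cv2.imwrite(f'pics/{tag}.png',cv2.cvtColor(im,cv2.COLOR_RGB2BGR)); np.save(f'pics/{tag}.npy',d); return im,d
def cal(n):
    c=viewer.calibration(n); return np.array(c['camera_matrix']),np.array(c['xyz']),np.array(c['orientation'])
def ray(n,u,v):
    K,p,R=cal(n); return p,R@(np.linalg.inv(K)@np.array([u,v,1.]))
def pt(n,u,v,z):  # depth
    p,d=ray(n,u,v); return p+d*z
def plane(n,u,v,h):
    p,d=ray(n,u,v); return p+d*(h-p[2])/d[2]
def proj(n,X):
    K,p,R=cal(n); c=R.T@(np.asarray(X)-p); q=K@c; return q[:2]/q[2], c[2]
E
python3 - <<'E'
from h import *
np.set_printoptions(precision=3,suppress=True)
for n in('side','top'):
    grab(n,n+'0'); print(cal(n))
print(telemetry.get_obs())
E
```

```text
pics
(array([[459.477,   0.   , 281.514],
       [  0.   , 459.477, 211.116],
       [  0.   ,   0.   ,   1.   ]]), array([ 0.193, -1.006,  0.89 ]), array([[ 0.964, -0.124,  0.235],
       [-0.265, -0.502,  0.823],
       [ 0.016, -0.856, -0.517]]))
(array([[383.881,   0.   , 280.616],
       [  0.   , 383.881, 212.219],
       [  0.   ,   0.   ,   1.   ]]), array([ 0.411, -0.035,  1.38 ]), array([[ 0.018, -0.998,  0.063],
       [-1.   , -0.018,  0.009],
       [-0.008, -0.063, -0.998]]))
{'time': 0.1, 'joint_pos': array([ 1.106,  0.528,  1.434, -0.   ,  1.181, -0.178]), 'joint_vel': array([-0.001, -0.003, -0.002,  0.001, -0.001,  0.001]), 'joint_torque': array([  0.   , -44.33 , -17.859,  -0.   ,   0.004,  -0.   ]), 'ee_pos': array([0.176, 0.599, 0.23 ]), 'orientation': array([[-0.959,  0.282, -0.001],
       [ 0.282,  0.959, -0.002],
       [ 0.   , -0.002, -1.   ]]), 'ft_force': array([-0.203,  0.018,  0.481]), 'wrist_torque': array([-0.021,  0.02 ,  0.013]), 'opening': 0.08541432808945734}
```

View pics/side0.png

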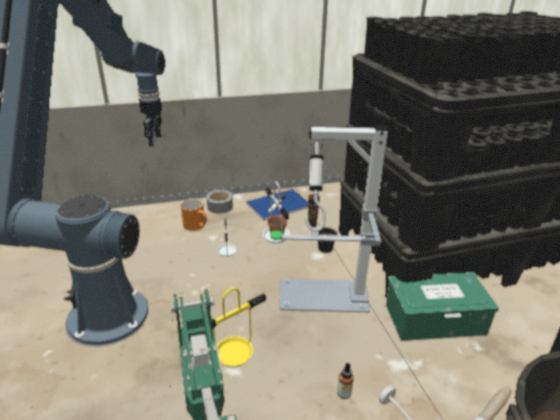

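View pics/top0.png

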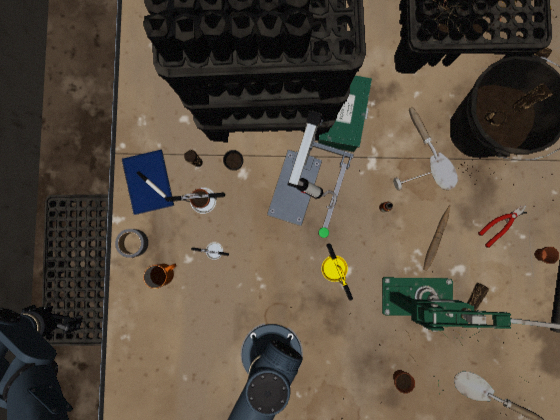

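```bash
python3 - <<'E'
import cv2
a=cv2.imread('pics/top0.png'); b=cv2.imread('pics/side0.png')
cv2.imwrite('pics/c1.png',cv2.resize(a[100:300,120:380],None,fx=3,fy=3,interpolation=cv2.INTER_CUBIC))
cv2.imwrite('pics/c2.png',cv2.resize(b[110:320,170:400],None,fx=2.8,fy=2.8,interpolation=cv2.INTER_CUBIC))
E
```

```text
(no output)
```

View pics/c1.png

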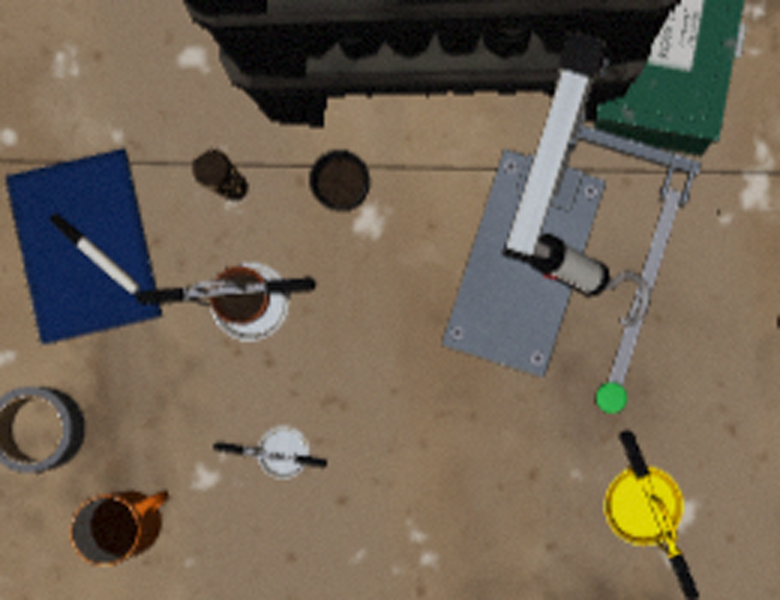

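View pics/c2.png

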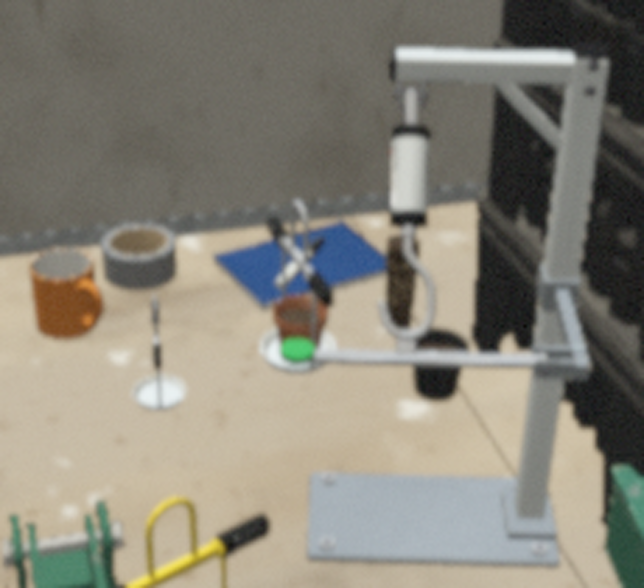

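```bash
python3 - <<'E'
from h import *
np.set_printoptions(precision=4,suppress=True)
im=cv2.cvtColor(cv2.imread('pics/top0.png'),cv2.COLOR_BGR2RGB).astype(int); d=np.load('pics/top0.npy')
K,p,R=cal('top'); v,u=np.mgrid[0:420,0:560]
P=((np.dstack([(u-K[0,2])/K[0,0],(v-K[1,2])/K[1,1],np.ones(u.shape)])*d[...,None])@R.T)+p
np.save('pics/Ptop.npy',P)
r,g,b=im[...,0],im[...,1],im[...,2]
m=(g>150)&(r<90)&(b<120); 
vv,uu=np.nonzero(m); print('pad px',uu.mean(),vv.mean(),len(uu),'depth P',np.median(P[m],0),'plane',plane('top',uu.mean(),vv.mean(),.293))
# base plate: depth height ~10mm & grey-blue
m=((b-r)>0)&(abs(P[...,2]-.01)<.008)&(u>260)&(u<335)&(v>140)&(v<230)&(b>90)
m=m.astype(np.uint8); c=max(cv2.findContours(m,0,2)[0],key=cv2.contourArea)
rect=cv2.minAreaRect(c);bx=cv2.boxPoints(rect)
print(rect);
for q in bx: print(q,plane('top',*q,.01))
# carrier grips: points z 0.12-.16
m=(P[...,2]>.11)&(P[...,2]<.22)&(u>150)&(u<240)&(v>180)&(v<220)
for y,x in zip(*np.nonzero(m)): print(x,y,im[y,x],P[y,x]) if (x%3==0) else 0
E
```

```text
pad px 323.22058823529414 232.36764705882354 68 depth P [ 0.4254 -0.1461  0.2919] plane [ 0.4246 -0.1465  0.293 ]
((294.253173828125, 187.045654296875), (35.327056884765625, 68.41004943847656), 17.818889617919922)
[266.9699 214.2046] [0.4892 0.0263 0.01  ]
[287.904  149.0763] [ 0.7262 -0.0446  0.01  ]
[321.5364 159.8867] [ 0.6888 -0.1664  0.01  ]
[300.6023 225.015 ] [ 0.4527 -0.0945  0.01  ]
213 193 [69 69 75] [0.548  0.1978 0.1377]
216 193 [40 38 38] [0.5475 0.1869 0.144 ]
219 193 [16 15 13] [0.5476 0.177  0.1451]
222 193 [16 15 11] [0.5481 0.1677 0.1421]
186 194 [140 131 127] [0.5361 0.2686 0.2047]
189 194 [150 148 149] [0.5356 0.2577 0.211 ]
192 194 [132 124 123] [0.5359 0.2488 0.2097]
195 194 [88 83 82] [0.5368 0.2412 0.2028]
198 194 [54 52 51] [0.5385 0.2351 0.1885]
210 194 [18 19 19] [0.544  0.2064 0.1432]
213 194 [18 18 19] [0.5442 0.1968 0.1428]
216 194 [13 16 12] [0.544  0.1865 0.146 ]
219 194 [17 17 19] [0.5438 0.1761 0.1498]
222 194 [15 14 17] [0.5444 0.1671 0.1455]
186 195 [116 120 127] [0.5327 0.2677 0.2076]
189 195 [152 147 145] [0.5328 0.2582 0.2084]
192 195 [104  90  
[... 2224 characters left out ...]
117 114] [0.5301 0.2749 0.1406]
192 198 [90 84 80] [0.5305 0.2659 0.1374]
195 198 [43 33 28] [0.5311 0.2571 0.1334]
165 199 [20 29 45] [0.5254 0.3529 0.1409]
168 199 [21 18 21] [0.525  0.3413 0.1467]
174 199 [19 18 20] [0.5258 0.3231 0.1423]
177 199 [21 19 17] [0.5259 0.3133 0.1427]
180 199 [14 15 14] [0.5258 0.3028 0.1455]
183 199 [55 51 50] [0.5266 0.2947 0.1391]
165 200 [20 31 61] [0.5222 0.3528 0.1407]
168 200 [14 14 14] [0.522 0.342 0.144]
171 200 [17 21 22] [0.5225 0.3331 0.1412]
174 200 [40 32 28] [0.5226 0.3233 0.1415]
177 200 [61 52 44] [0.5231 0.3144 0.1382]
180 200 [69 58 47] [0.5233 0.305  0.137 ]
168 201 [13 18 40] [0.519  0.3425 0.142 ]
171 201 [13 23 41] [0.5199 0.3353 0.1334]
```

```bash
python3 - <<'E'
import cv2
a=cv2.imread('pics/top0.png'); b=cv2.imread('pics/side0.png')
cv2.imwrite('pics/c3.png',cv2.resize(a[175:225,160:240],None,fx=9,fy=9,interpolation=cv2.INTER_CUBIC))
cv2.imwrite('pics/c4.png',cv2.resize(b[170:260,240:340],None,fx=6.5,fy=6.5,interpolation=cv2.INTER_CUBIC))
E
```

```text
(no output)
```

View pics/c3.png

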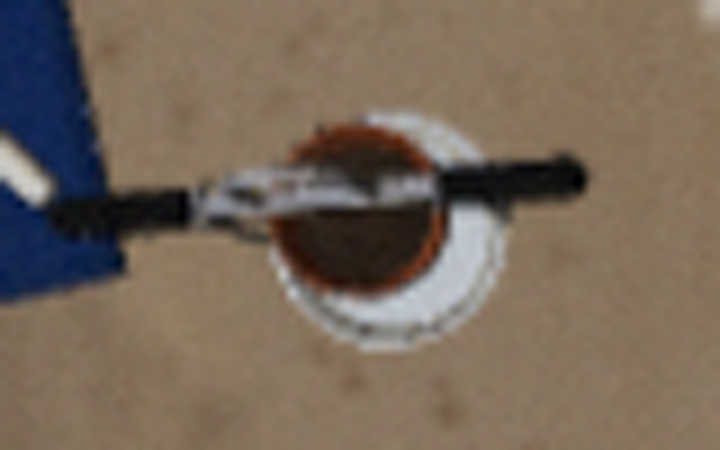

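View pics/c4.png

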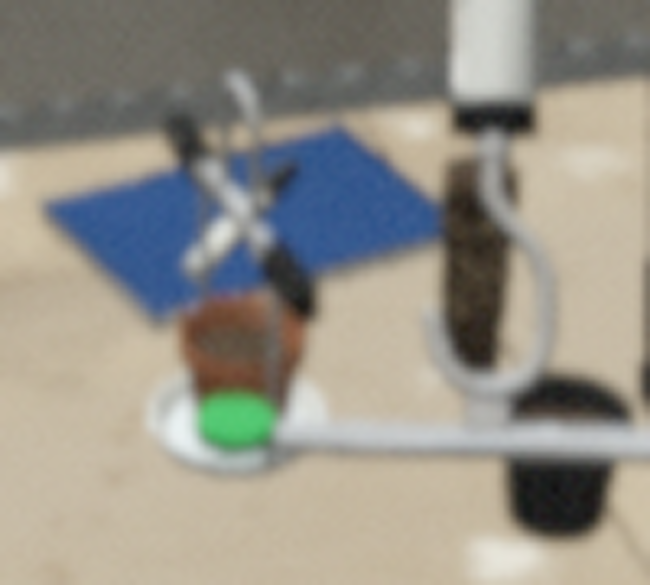

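```bash
python3 - <<'E'
from h import *
np.set_printoptions(precision=4,suppress=True)
im=cv2.cvtColor(cv2.imread('pics/top0.png'),cv2.COLOR_BGR2RGB).astype(int); P=np.load('pics/Ptop.npy')
v,u=np.mgrid[0:420,0:560]; r,g,b=im[...,0],im[...,1],im[...,2]
m=(abs(P[...,2]-.505)<.01)&(u>285)&(u<325)&(v>115)&(v<190)&(r>130)
c=max(cv2.findContours(m.astype(np.uint8),0,2)[0],key=cv2.contourArea)
bx=cv2.boxPoints(cv2.minAreaRect(c)); Q=np.array([plane('top',*q,.507) for q in bx]); print('jib',bx,Q)
e=[np.linalg.norm(Q[i]-Q[(i+1)%4]) for i in range(4)]; print(e)
i=int(np.argmax(e)); dd=Q[(i+1)%4]-Q[i]; print('yaw jib',np.degrees(np.arctan2(dd[1],dd[0])), 'near mid',sorted(((Q[k]+Q[(k+1)%4])/2 for k in range(4)),key=lambda a:a[0])[0])
# lever
m=(abs(P[...,2]-.287)<.012)&(u>325)&(u<360)&(v>150)&(v<225)&(abs(r-b)<25)
vv,uu=np.nonzero(m); W=np.array([plane('top',a,bb,.29) for a,bb in zip(uu,vv)])
l=cv2.fitLine(W[:,:2].astype(np.float32),cv2.DIST_HUBER,0,.01,.01).ravel(); print('lever',len(W),l,np.degrees(np.arctan2(l[1],l[0])))
# stand base long edges
print('base yaw',[np.degrees(np.arctan2(*(np.array(a)-b_)[::-1])) for a,b_ in (((.7262,-.0446),(.4892,.0263)),((.6888,-.1664),(.4527,-.0945)))])
# carrier
for q in ((165.8,198.9),(224.8,194.6)): print('handle end',plane('top',*q,.139))
m=(P[...,2]>.13)&(P[...,2]<.153)&(u>160)&(u<230)&(v>185)&(v<206)&(r<45)&(b<45)
vv,uu=np.nonzero(m); 
for s in (uu<190,uu>205):
    W=np.array([plane('top',a,bb,.146) for a,bb in zip(uu[s],vv[s])]); print('grip',len(W),W.mean(0),W.min(0),W.max(0))
# loop in top at z .208
m=(P[...,2]>.2)&(P[...,2]<.22)&(u>180)&(u<202)&(v>188)&(v<200)
vv,uu=np.nonzero(m); W=np.array([plane('top',a,bb,.21) for a,bb in zip(uu,vv)]);print('loop',W.mean(0),W.min(0),W.max(0))
# pot rim & saucer
for q,z in (((160+357/9,175+210/9),.064+.004),((160+388/9,175+230/9),.014)): print(plane('top',*q,z))
E
```

```text
jib [[288.2439 181.8049]
 [306.9456 123.0281]
 [315.6135 125.7861]
 [296.9118 184.5629]] [[ 0.5362 -0.0433  0.507 ]
 [ 0.6737 -0.0842  0.507 ]
 [ 0.6675 -0.1043  0.507 ]
 [ 0.5301 -0.0632  0.507 ]]
[np.float64(0.14349983535416372), np.float64(0.021026184057696008), np.float64(0.1434065235860321), np.float64(0.020830962570921308)]
yaw jib -16.562555440681518 near mid [ 0.5331 -0.0532  0.507 ]
lever 398 [ 0.9631 -0.2691  0.5727 -0.1908] -15.609638
base yaw [np.float64(-16.654875342476814), np.float64(-16.937169222123757)]
handle end [0.526  0.3509 0.139 ]
handle end [0.5433 0.159  0.139 ]
grip 62 [0.5274 0.3262 0.146 ] [0.5186 0.2897 0.146 ] [0.5355 0.3514 0.146 ]
grip 59 [0.5415 0.185  0.146 ] [0.5339 0.1604 0.146 ] [0.5477 0.2091 0.146 ]
loop [0.5339 0.2548 0.21  ] [0.5293 0.2333 0.21  ] [0.5361 0.2732 0.21  ]
[0.5365 0.2563 0.068 ]
[0.5339 0.2557 0.014 ]
```

```bash
python3 -m handwheel '[{"jaw":60,"dp":[20,-20,40],"angular":[0,0,0]},{"jaw":40,"dp":[50,-50,80],"angular":[0,0,0]},{"jaw":20,"dp":[85,-90,110],"angular":[0,0,0]},{"jaw":0,"dp":[120,-135,130],"angular":[0,0,0]},{"jaw":0,"dp":[155,-180,150],"angular":[0,0,0]},{"jaw":0,"dp":[190,-230,150],"angular":[0,0,0]},{"jaw":0,"dp":[220,-280,150],"angular":[0,0,0]},{"jaw":0,"dp":[245,-335,150],"angular":[0,0,0]},{"jaw":0,"dp":[265,-395,150],"angular":[0,0,0]},{"jaw":0,"dp":[270,-455,150],"angular":[0,0,0]}]' 40
```

```text
time: 1.35
ee_pos: [0.4467, 0.1419, 0.38]
orientation: [[-0.959, 0.282, -0.001], [0.282, 0.959, -0.002], [0.0, -0.002, -1.0]]
ft_force: [0.6, 0.8, -1.5]
opening: -0.0
```

```bash
python3 -m handwheel '[{"jaw":0,"dp":[-6,-45,0],"angular":[0,0,0]},{"jaw":0,"dp":[-12,-100,0],"angular":[0,0,0]},{"jaw":0,"dp":[-16,-155,-5],"angular":[0,0,0]},{"jaw":0,"dp":[-20,-210,-20],"angular":[0,0,0]},{"jaw":0,"dp":[-22,-260,-40],"angular":[0,0,0]},{"jaw":0,"dp":[-22,-288,-60],"angular":[0,0,0]},{"jaw":0,"dp":[-22,-288,-80],"angular":[0,0,0]},{"jaw":0,"dp":[-22,-288,-80],"angular":[0,0,0]},{"jaw":0,"dp":[-22,-288,-80],"angular":[0,0,0]},{"jaw":0,"dp":[-22,-288,-80],"angular":[0,0,0]}]'
python3 -c "
from h import *
grab('side','s1')
b=cv2.imread('pics/s1.png');cv2.imwrite('pics/s1c.png',cv2.resize(b[100:320,170:400],None,fx=2.7,fy=2.7))"
```

```text
time: 2.6
ee_pos: [0.4252, -0.1459, 0.3009]
orientation: [[-0.96, 0.281, 0.001], [0.281, 0.96, -0.003], [-0.002, -0.003, -1.0]]
ft_force: [0.2, 0.9, -0.1]
opening: -0.0
```

View pics/s1c.png

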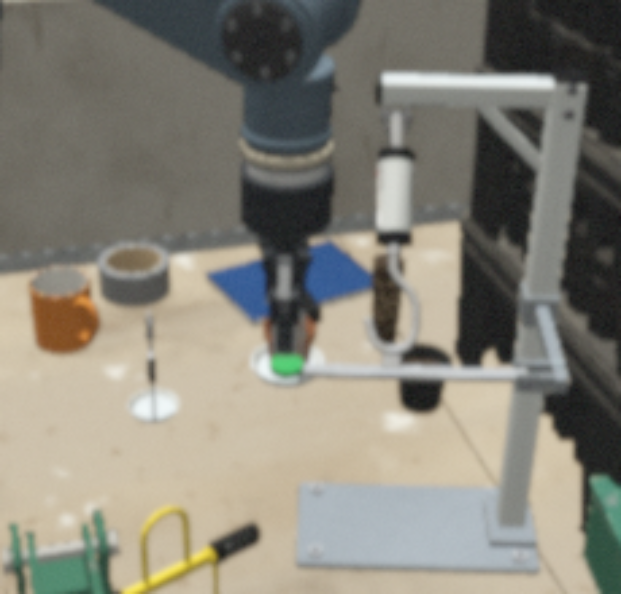

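```bash
python3 -m handwheel '[{"jaw":0,"dp":[0,0,-12],"angular":[0,0,0]},{"jaw":0,"dp":[0,0,-25],"angular":[0,0,0]},{"jaw":0,"dp":[0,0,-38],"angular":[0,0,0]},{"jaw":0,"dp":[0,0,-45],"angular":[0,0,0]},{"jaw":0,"dp":[0,0,-45],"angular":[0,0,0]},{"jaw":0,"dp":[0,0,-45],"angular":[0,0,0]},{"jaw":0,"dp":[0,0,-30],"angular":[0,0,0]},{"jaw":0,"dp":[0,0,-10],"angular":[0,0,0]},{"jaw":0,"dp":[-5,0,15],"angular":[0,0,0]},{"jaw":0,"dp":[-10,0,40],"angular":[0,0,0]}]'
python3 -c "
from h import *
grab('side','s2');grab('top','t2')
b=cv2.imread('pics/s2.png');cv2.imwrite('pics/s2c.png',cv2.resize(b[100:320,170:400],None,fx=2.7,fy=2.7))"
```

```text
time: 3.9
ee_pos: [0.4147, -0.1457, 0.3416]
orientation: [[-0.96, 0.281, 0.0], [0.281, 0.96, -0.003], [-0.001, -0.003, -1.0]]
ft_force: [0.5, 0.2, -0.3]
opening: 0.0
```

View pics/s2c.png

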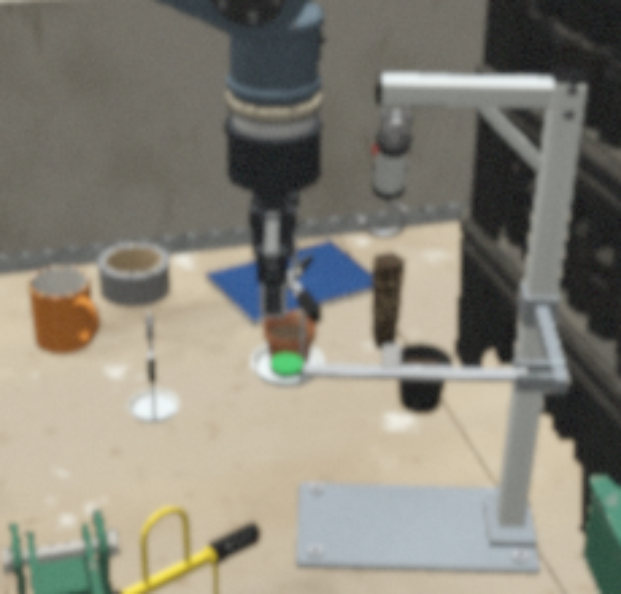

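View pics/t2.png

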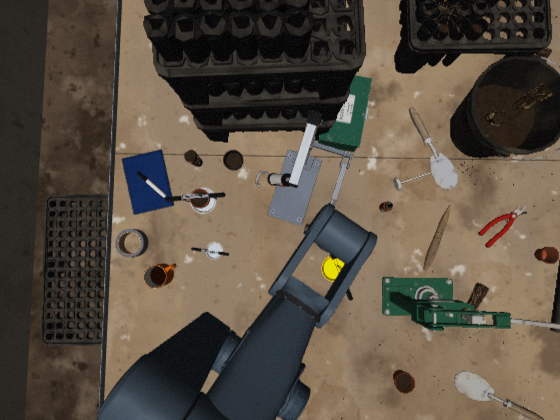

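```bash
python3 - <<'E'
from h import *
np.set_printoptions(precision=3,suppress=True)
for z in (.3,.35,.4,.45,.5,.55,.6): print(z,proj('side',(.425,-.146,z)))
d=np.load('pics/s1.npy'); print(pt('side',268,113,d[113,268]), pt('side',268,150,d[150,268]),pt('side',290,113,d[113,290]))
P=np.load('pics/t2.npy'); 
for q in ((335,210),(365,240),(330,225),(325,320),(280,290),(345,230)): print(q,pt('top',*q,P[q[1],q[0]]))
E
```

```text
0.3 (array([275.285, 230.55 ]), np.float64(1.0677647070323784))
0.35 (array([275.492, 212.156]), np.float64(1.041935375999853))
0.4 (array([275.709, 192.827]), np.float64(1.0161060449673278))
0.45 (array([275.937, 172.489]), np.float64(0.9902767139348024))
0.5 (array([276.178, 151.062]), np.float64(0.9644473829022772))
0.55 (array([276.432, 128.456]), np.float64(0.9386180518697518))
0.6 (array([276.7  , 104.571]), np.float64(0.9127887208372265))
[ 0.395 -0.197  0.602] [ 0.402 -0.169  0.514] [ 0.439 -0.192  0.597]
(335, 210) [ 0.463 -0.132  0.652]
(365, 240) [ 0.407 -0.184  0.675]
(330, 225) [ 0.434 -0.119  0.677]
(325, 320) [ 0.27  -0.108  0.712]
(280, 290) [ 0.319 -0.03   0.712]
(345, 230) [ 0.425 -0.147  0.675]
```

```bash
python3 -m handwheel '[{"jaw":0,"dp":[0,25,0],"angular":[0,0,0]},{"jaw":0,"dp":[8,60,0],"angular":[-0.030,-0.1,0]},{"jaw":0,"dp":[18,95,0],"angular":[-0.065,-0.22,0]},{"jaw":0,"dp":[27,130,-2],"angular":[-0.1,-0.34,0]},{"jaw":0,"dp":[36,165,-4],"angular":[-0.14,-0.47,0]},{"jaw":0,"dp":[46,200,-6],"angular":[-0.179,-0.6,0]},{"jaw":0,"dp":[56,235,-8],"angular":[-0.22,-0.73,0]},{"jaw":0,"dp":[66,265,-10],"angular":[-0.256,-0.86,0]},{"jaw":0,"dp":[75,290,-10],"angular":[-0.295,-0.99,0]},{"jaw":0,"dp":[80,302,-10],"angular":[-0.323,-1.083,0]}]'
python3 -c "
from h import *
print(telemetry.get_obs()['joint_pos'])
grab('side','s3');grab('top','t3')
a=cv2.imread('pics/s3.png');b=cv2.imread('pics/t3.png');cv2.imwrite('pics/c5.png',np.hstack([cv2.resize(a[60:320,170:400],(400,452)),cv2.resize(b[100:330,180:380],(400,452))]))"
```

```text
time: 5.25
ee_pos: [0.4792, 0.106, 0.3327]
orientation: [[-0.641, 0.337, 0.69], [0.181, 0.94, -0.291], [-0.746, -0.061, -0.663]]
ft_force: [0.2, 1.0, -0.1]
opening: 0.0003
[ 2.73161543e-01  1.25775644e-01  2.09624799e+00 -1.21746816e+00
  5.19722037e-01  1.38230463e-03]
```

View pics/c5.png

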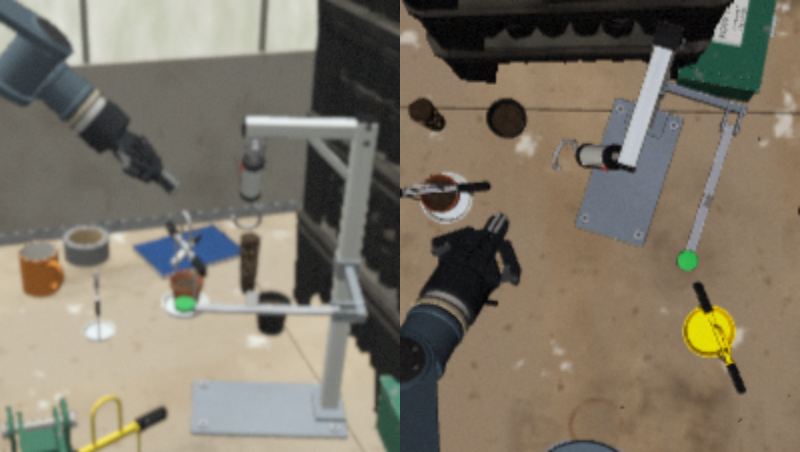

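```bash
python3 - <<'E'
from h import *
o=np.array([.5463,-.0569]);a=np.radians(-16.6);ex=np.array([np.cos(a),np.sin(a)]);ey=np.array([-ex[1],ex[0]])
p=np.array(telemetry.get_obs()['ee_pos'])*1000; print(p,telemetry.get_obs()['orientation'])
for y in (175,160,150,140,130,120,110,100,90,80,70,60,50,40,30,20,10):
    yh=y-17; z=470-np.sqrt(190**2-min(yh,115)**2)
    w=1000*o-10*ex+y*ey
    print(y,np.round([*(w-p[:2]),z-p[2]]))
E
```

```text
[479.26197554 108.17373772 332.059086  ] [[-0.64383421  0.33075513  0.68998446]
 [ 0.17706472  0.9416723  -0.28618415]
 [-0.74439613 -0.06208324 -0.66484591]]
175 [107.   5. -13.]
160 [103.  -9. -13.]
150 [100. -18. -13.]
140 [ 97. -28. -13.]
130 [ 95. -38. -15.]
120 [ 92. -47. -22.]
110 [ 89. -57. -28.]
100 [ 86. -66. -33.]
90 [ 83. -76. -37.]
80 [ 80. -86. -41.]
70 [ 77. -95. -45.]
60 [  75. -105.  -47.]
50 [  72. -114.  -49.]
40 [  69. -124.  -51.]
30 [  66. -133.  -52.]
20 [  63. -143.  -52.]
10 [  60. -153.  -52.]
```

```bash
python3 -m handwheel '[{"jaw":0,"dp":[40,5,-5],"angular":[0,0,0]},{"jaw":0,"dp":[80,5,-10],"angular":[0,0,0]},{"jaw":0,"dp":[107,5,-13],"angular":[0,0,0]},{"jaw":0,"dp":[105,-2,-13],"angular":[0,0,0]},{"jaw":0,"dp":[103,-9,-13],"angular":[0,0,0]},{"jaw":0,"dp":[100,-18,-13],"angular":[0,0,0]},{"jaw":0,"dp":[97,-28,-13],"angular":[0,0,0]},{"jaw":0,"dp":[95,-38,-15],"angular":[0,0,0]},{"jaw":0,"dp":[92,-47,-22],"angular":[0,0,0]},{"jaw":0,"dp":[89,-57,-28],"angular":[0,0,0]}]'
python3 -c "
from h import *
print(telemetry.get_obs()['joint_pos'])
grab('side','s4');grab('top','t4')
a=cv2.imread('pics/s4.png');b=cv2.imread('pics/t4.png');cv2.imwrite('pics/c6.png',np.hstack([cv2.resize(a[60:320,170:400],(400,452)),cv2.resize(b[100:330,180:380],(400,452))]))"
```

```text
time: 6.6
ee_pos: [0.5679, 0.0505, 0.304]
orientation: [[-0.644, 0.331, 0.69], [0.177, 0.942, -0.286], [-0.744, -0.062, -0.665]]
ft_force: [0.6, 0.1, 0.1]
opening: -0.0001
[ 0.06646219  0.25566557  2.02525899 -1.36935787  0.34489873  0.02105258]
```

View pics/c6.png

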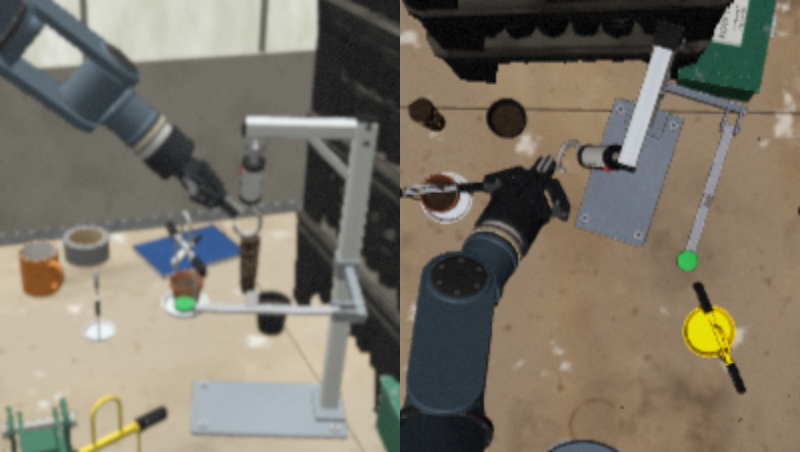

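```bash
python3 -m handwheel '[{"jaw":0,"dp":[-3,-5,-3],"angular":[0.01,0.03,0]},{"jaw":0,"dp":[-4,-10,-5],"angular":[0.02,0.06,0]},{"jaw":0,"dp":[-7,-19,-9],"angular":[0.026,0.086,0]},{"jaw":0,"dp":[-10,-29,-13],"angular":[0.026,0.086,0]},{"jaw":0,"dp":[-13,-38,-17],"angular":[0.026,0.086,0]},{"jaw":0,"dp":[-16,-47,-19],"angular":[0.026,0.086,0]},{"jaw":0,"dp":[-19,-56,-21],"angular":[0.026,0.086,0]},{"jaw":0,"dp":[-22,-66,-23],"angular":[0.026,0.086,0]},{"jaw":0,"dp":[-25,-75,-24],"angular":[0.026,0.086,0]},{"jaw":0,"dp":[-25,-75,-24],"angular":[0.026,0.086,0]}]'
python3 -c "
from h import *
print(telemetry.get_obs()['joint_pos'])
grab('side','s5');grab('top','t5')
a=cv2.imread('pics/s5.png');b=cv2.imread('pics/t5.png');cv2.imwrite('pics/c7.png',np.hstack([cv2.resize(a[100:270,210:360],(400,452),interpolation=2),cv2.resize(b[130:244,230:330],(400,452),interpolation=2)]))"
```

```text
time: 7.95
ee_pos: [0.5419, -0.0259, 0.2791]
orientation: [[-0.706, 0.328, 0.627], [0.197, 0.942, -0.27], [-0.68, -0.067, -0.73]]
ft_force: [0.1, 0.4, -0.2]
opening: -0.0001
[-0.16224067  0.23032487  2.09265584 -1.11850493  0.18483217 -0.37729898]
```

View pics/c7.png

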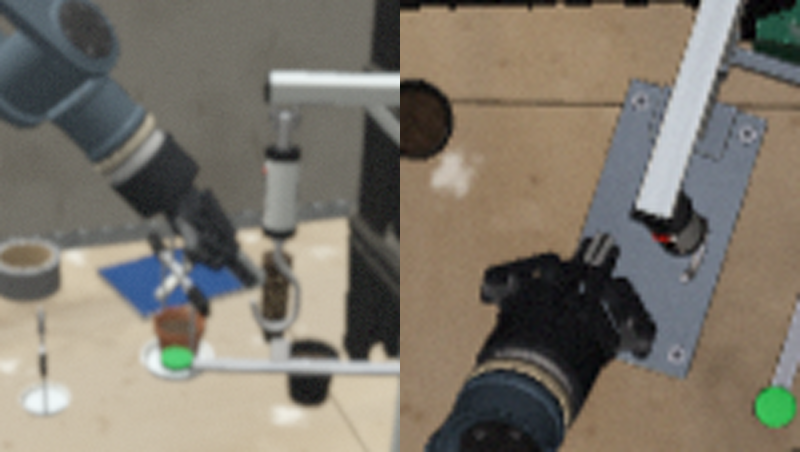

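```bash
python3 -m handwheel '[{"jaw":0,"dp":[-1,-3,0],"angular":[0,0,0]},{"jaw":0,"dp":[-2,-6,0],"angular":[0,0,0]},{"jaw":0,"dp":[-2,-8,0],"angular":[0,0,0]},{"jaw":0,"dp":[-3,-11,0],"angular":[0,0,0]},{"jaw":0,"dp":[-4,-14,0],"angular":[0,0,0]},{"jaw":0,"dp":[-5,-16,0],"angular":[0,0,0]},{"jaw":0,"dp":[-6,-19,0],"angular":[0,0,0]},{"jaw":0,"dp":[-6,-19,0],"angular":[0,0,0]},{"jaw":0,"dp":[-6,-19,0],"angular":[0,0,0]},{"jaw":0,"dp":[-6,-19,0],"angular":[0,0,0]}]'
python3 -c "
from h import *
print(telemetry.get_obs()['joint_pos'])
L=[]
for i in range(4):
    im,d=grab('top',f't6{i}'); L.append(cv2.resize(cv2.imread(f'pics/t6{i}.png')[140:230,260:350],(380,380),interpolation=2)) 
a=grab('side','s6')
cv2.imwrite('pics/c8.png',np.hstack([L[0],L[3]]))
b=cv2.imread('pics/s6.png');cv2.imwrite('pics/c8s.png',cv2.resize(b[100:270,210:360],(400,452),interpolation=2))"
```

```text
time: 9.3
ee_pos: [0.5364, -0.0442, 0.2793]
orientation: [[-0.706, 0.327, 0.628], [0.196, 0.943, -0.269], [-0.68, -0.067, -0.73]]
ft_force: [0.0, 0.2, 0.8]
opening: 0.0001
[-0.21927803  0.21934261  2.10995431 -1.07923741  0.14371717 -0.45754074]
```

View pics/c8.png

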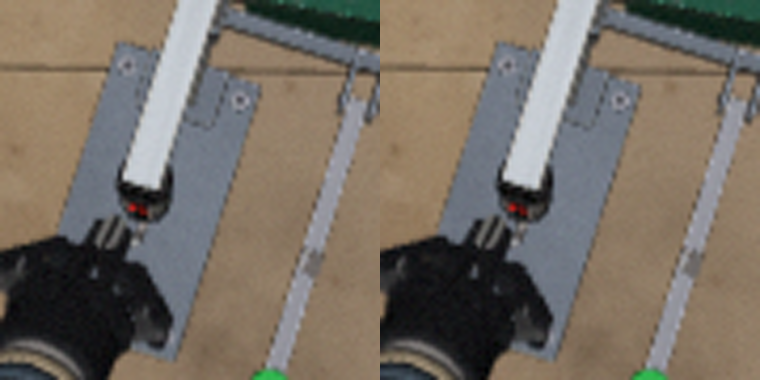

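View pics/c8s.png

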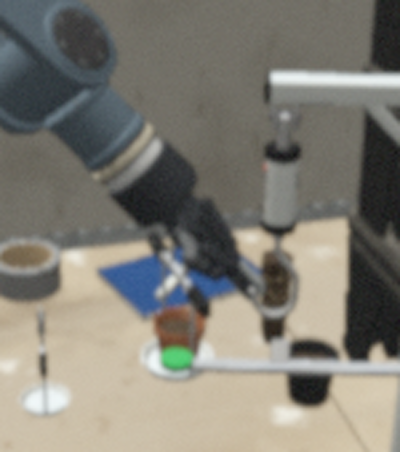

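```bash
python3 -m handwheel '[{"jaw":0,"dp":[0,0,0],"angular":[0,0,0]},{"jaw":0,"dp":[0,0,0],"angular":[0,0,0]},{"jaw":0,"dp":[0,0,0],"angular":[0,0,0]},{"jaw":0,"dp":[0,1,0],"angular":[0,0,0]},{"jaw":0,"dp":[0,2,0],"angular":[0,0,0]},{"jaw":0,"dp":[1,3,0],"angular":[0,0,0]},{"jaw":0,"dp":[1,4,0],"angular":[0,0,0]},{"jaw":0,"dp":[1,5,0],"angular":[0,0,0]},{"jaw":0,"dp":[2,6,0],"angular":[0,0,0]},{"jaw":0,"dp":[2,7,0],"angular":[0,0,0]}]'
python3 -m handwheel '[{"jaw":0,"dp":[0,1,0],"angular":[0,0,0]},{"jaw":0,"dp":[1,2,0],"angular":[0,0,0]},{"jaw":0,"dp":[1,4,0],"angular":[0,0,0]},{"jaw":0,"dp":[2,6,0],"angular":[0,0,0]},{"jaw":0,"dp":[3,9,0],"angular":[0,0,0]},{"jaw":0,"dp":[4,14,0],"angular":[0,0,0]},{"jaw":0,"dp":[6,20,0],"angular":[0,0,0]},{"jaw":0,"dp":[9,30,0],"angular":[0,0,0]},{"jaw":0,"dp":[12,42,0],"angular":[0,0,0]},{"jaw":0,"dp":[15,55,0],"angular":[0,0,0]}]'
python3 -c "
from h import *
L=[]
for i in range(8):
    im,d=grab('top',f't7{i}'); L.append(cv2.resize(cv2.imread(f'pics/t7{i}.png')[155:215,275:335],(200,200),interpolation=2)) 
cv2.imwrite('pics/c9.png',np.vstack([np.hstack(L[:4]),np.hstack(L[4:])]))"
```

```text
time: 10.8
ee_pos: [0.5384, -0.0371, 0.2793]
orientation: [[-0.706, 0.327, 0.628], [0.196, 0.943, -0.269], [-0.68, -0.067, -0.73]]
ft_force: [0.1, -0.4, -0.3]
opening: 0.0003
time: 12.05
ee_pos: [0.5537, 0.0189, 0.2794]
orientation: [[-0.706, 0.326, 0.629], [0.196, 0.943, -0.269], [-0.68, -0.067, -0.73]]
ft_force: [0.4, 0.3, -0.7]
opening: -0.0001
```

View pics/c9.png

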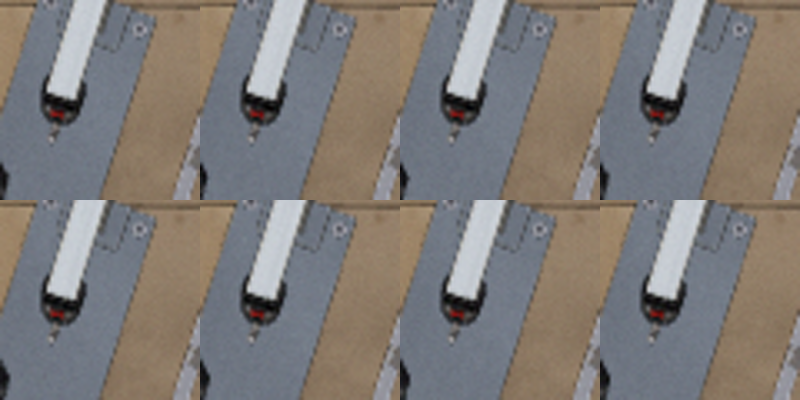

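```bash
python3 - <<'E'
from h import *
np.set_printoptions(precision=4,suppress=True)
for i in range(8):
    im=cv2.imread(f'pics/t7{i}.png'); g=cv2.cvtColor(im,cv2.COLOR_BGR2GRAY).astype(float)
    R=g[192:200,286:295]; w=np.clip(R-125,0,None); vv,uu=np.mgrid[192:200,286:295]
    q=((w*uu).sum()/w.sum(),(w*vv).sum()/w.sum()); print(np.array(q),plane('top',*q,.296))
im=cv2.imread('pics/t70.png');print(cv2.cvtColor(im,cv2.COLOR_BGR2GRAY)[188:202,284:298])
grab('side','s7');b=cv2.imread('pics/s7.png');cv2.imwrite('pics/s7c.png',cv2.resize(b[120:250,270:370],None,fx=5,fy=5,interpolation=2))
o=np.array([.5463,-.0569]);a=np.radians(-16.6);ex=np.array([np.cos(a),np.sin(a)])
print('tip pred',o-.022*ex, proj('side',[*(o-.022*ex),.296]),proj('side',[*o,.270]),proj('side',[*o,.485]))
print(telemetry.get_obs()['ee_pos'],telemetry.get_obs()['joint_pos'])
E
```

```text
[289.9545 196.3409] [ 0.5249 -0.0508  0.296 ]
[289.8776 196.3469] [ 0.5249 -0.0505  0.296 ]
[289.9149 196.3191] [ 0.5249 -0.0506  0.296 ]
[289.8696 196.3478] [ 0.5249 -0.0505  0.296 ]
[289.8511 196.3191] [ 0.5249 -0.0505  0.296 ]
[289.8824 196.3333] [ 0.5249 -0.0505  0.296 ]
[289.9412 196.3725] [ 0.5248 -0.0507  0.296 ]
[289.913  196.3478] [ 0.5249 -0.0506  0.296 ]
[[112 118 121  84  59  72  68  44  30  27  37  48  33  37]
 [115 117 115 116  56  45  56  55  51  48  65  88  65  47]
 [112 117 117 111  95  48  44  22  24  48  66  61  53  51]
 [114 115 113 117 116  83  55  56  32  37  63  38  57  94]
 [113 117 117 117 116 114 103 112  74  69  77  79 117 121]
 [113 116 117 119 118 114 104 119 108 118 123 117 121 121]
 [118 116 114 118 115 113 106  84  78 116 118 118 117 119]
 [116 116 118 116 119 110  85  66 101 116 119 118 119 120]
 [115 118 117 117 119 127 152  91 114 119 122 121 116 114]
 [118 117 118 120 118 117 140 113 114 121 118 116 116 120]
 [116 111 117 116 120 118  98 117 120 118 119 117 115 115]
 [113 116 117 116 116 117 116 120 117 119 120 116 118 117]
 [118 113 116 119 115 120 114 118 119 121 120 118 121 120]
 [119 117 117 116 114 119 120 116 119 114 117 116 119 120]]
tip pred [ 0.5252 -0.0506] (array([303.7663, 206.5405]), np.float64(1.1719466109244463)) (array([311.8792, 215.4333]), np.float64(1.1851665045542423)) (array([316.5247, 137.1442]), np.float64(1.0741003811143834))
[0.5533 0.0175 0.2793] [-0.0368  0.256   2.0492 -1.1362  0.2753 -0.2724]
```

View pics/s7c.png

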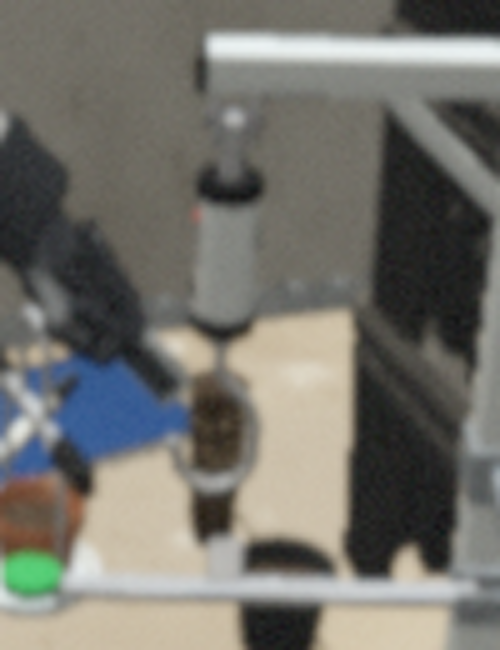

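```bash
python3 - <<'E'
from h import *
from scipy.spatial.transform import Rotation as Ro
np.set_printoptions(precision=3,suppress=True)
o=telemetry.get_obs();R=np.array(o['orientation']);p=np.array(o['ee_pos'])
c=np.array([.5343,.2551]);t=np.radians(5.4);cx=np.array([np.cos(t),np.sin(t),0]);cy=np.array([-np.sin(t),np.cos(t),0])
s=np.radians(15);z=np.array([0,0,-1])*np.cos(s)-cy*np.sin(s)
for y in(cx,-cx):
    T=np.c_[np.cross(y,z),y,z]; print('rv',Ro.from_matrix(T@R.T).as_rotvec(),np.degrees(np.linalg.norm(Ro.from_matrix(T@R.T).as_rotvec())))
gp=np.array([*c,.135])+.079*cy; tcp=gp+manip.grip_point_offset*z
print('gp',gp,'tcp',tcp,'d',(tcp-p)*1e3,'pre d',(tcp-.1*z-p)*1e3,manip.grip_point_offset)
E
```

```text
rv [ 0.449  0.264 -1.135] 71.52598674620198
rv [-0.672  0.971  1.768] 121.80501528319797
gp [0.527 0.334 0.135] tcp [0.527 0.329 0.117] d [ -25.994  311.421 -162.356] pre d [-28.43  337.188 -65.764] 0.0187
```

```bash
python3 -m handwheel '[{"jaw":0,"dp":[-15,35,10],"angular":[0,0,0]},{"jaw":0,"dp":[-35,75,30],"angular":[0.045,0.026,-0.11]},{"jaw":10,"dp":[-45,115,40],"angular":[0.1,0.059,-0.255]},{"jaw":30,"dp":[-48,155,40],"angular":[0.16,0.094,-0.405]},{"jaw":50,"dp":[-48,195,35],"angular":[0.22,0.129,-0.555]},{"jaw":50,"dp":[-45,230,25],"angular":[0.28,0.164,-0.705]},{"jaw":50,"dp":[-40,265,10],"angular":[0.34,0.2,-0.855]},{"jaw":50,"dp":[-35,295,-10],"angular":[0.395,0.232,-0.995]},{"jaw":50,"dp":[-30,320,-35],"angular":[0.43,0.253,-1.09]},{"jaw":50,"dp":[-28,337,-60],"angular":[0.449,0.264,-1.135]}]'
python3 -c "
from h import *
print(telemetry.get_obs()['joint_pos'])
grab('top','t8');grab('side','s8')
a=cv2.imread('pics/s8.png');b=cv2.imread('pics/t8.png');cv2.imwrite('pics/c10.png',np.hstack([cv2.resize(a[60:280,160:360],(400,440),interpolation=2),cv2.resize(b[120:270,130:266],(400,440),interpolation=2)]))"
```

```text
time: 13.75
ee_pos: [0.5264, 0.3551, 0.2183]
orientation: [[-0.088, 0.996, 0.024], [0.962, 0.091, -0.257], [-0.258, 0.0, -0.966]]
ft_force: [0.0, -0.3, 0.4]
opening: 0.0503
[ 0.52772792  0.62019586  1.31978595 -0.24360454  1.32096072  0.51143044]
```

View pics/c10.png

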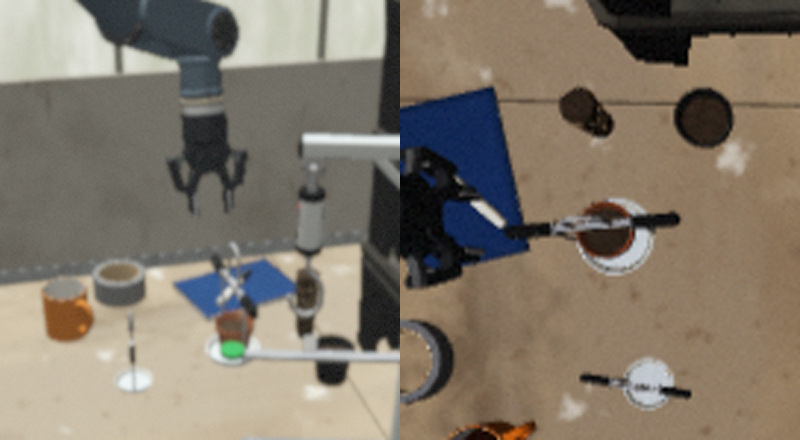

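```bash
python3 -m handwheel '[{"jaw":50,"dp":[0,-6,-25],"angular":[0,0,0]},{"jaw":50,"dp":[0,-13,-50],"angular":[0,0,0]},{"jaw":50,"dp":[1,-18,-70],"angular":[0,0,0]},{"jaw":50,"dp":[1,-22,-85],"angular":[0,0,0]},{"jaw":50,"dp":[1,-26,-100],"angular":[0,0,0]},{"jaw":50,"dp":[1,-26,-101],"angular":[0,0,0]},{"jaw":40,"dp":[1,-26,-101],"angular":[0,0,0]},{"jaw":30,"dp":[1,-26,-101],"angular":[0,0,0]},{"jaw":20,"dp":[1,-26,-101],"angular":[0,0,0]},{"jaw":15,"dp":[1,-26,-101],"angular":[0,0,0]}]' 100
python3 -c "
from h import *
print(telemetry.get_obs()['joint_pos'])
grab('top','t9');grab('side','s9')
a=cv2.imread('pics/s9.png');b=cv2.imread('pics/t9.png');cv2.imwrite('pics/c11.png',np.hstack([cv2.resize(a[150:260,220:320],(400,440),interpolation=2),cv2.resize(b[170:225,150:250],(720,396),interpolation=2)[:,:400] if 0 else cv2.resize(b[165:231,160:220],(400,440),interpolation=2)]))"
```

```text
time: 15.1
ee_pos: [0.526, 0.3285, 0.1152]
orientation: [[-0.092, 0.996, 0.02], [0.961, 0.094, -0.259], [-0.26, -0.004, -0.966]]
ft_force: [0.2, -0.3, 0.6]
opening: 0.0152
[ 0.49317994  0.72267186  1.44105776 -0.27035125  1.10102164  0.53663528]
```

View pics/c11.png

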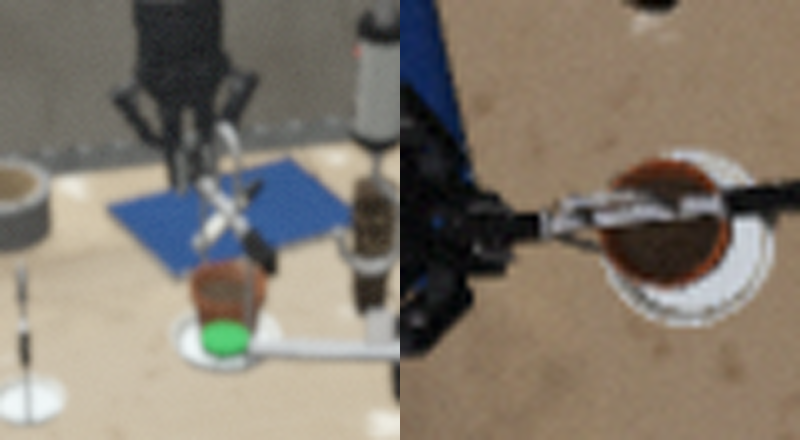

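```bash
python3 -m handwheel '[{"jaw":10,"dp":[0,0,0],"angular":[0,0,0]},{"jaw":6,"dp":[0,0,0],"angular":[0,0,0]},{"jaw":6,"dp":[0,0,0],"angular":[0,0,0]},{"jaw":6,"dp":[0,0,1],"angular":[0,0,0]},{"jaw":6,"dp":[0,0,3],"angular":[0,0,0]},{"jaw":6,"dp":[0,0,6],"angular":[0,0,0]},{"jaw":6,"dp":[0,0,10],"angular":[0,0,0]},{"jaw":6,"dp":[0,0,16],"angular":[0,0,0]},{"jaw":6,"dp":[0,0,23],"angular":[0,0,0]},{"jaw":6,"dp":[0,0,30],"angular":[0,0,0]}]' 110
python3 -c "
from h import *
o=telemetry.get_obs();print(o['joint_pos'],o['ft_force'],o['wrist_torque'])
grab('top','t10');grab('side','s10')
a=cv2.imread('pics/s10.png');b=cv2.imread('pics/t10.png');cv2.imwrite('pics/c12.png',np.hstack([cv2.resize(a[150:260,220:320],(400,440),interpolation=2),cv2.resize(b[165:231,160:220],(400,440),interpolation=2)]))"
```

```text
time: 16.45
ee_pos: [0.5261, 0.3286, 0.1458]
orientation: [[-0.091, 0.996, 0.021], [0.961, 0.094, -0.259], [-0.26, -0.004, -0.966]]
ft_force: [0.5, 0.1, -3.8]
opening: 0.0126
[ 0.49311364  0.68320457  1.42267594 -0.26308989  1.15656002  0.5197861 ] [ 0.45708     0.09900232 -3.82850449] [0.4797506  0.06098099 0.04608882]
```

View pics/c12.png

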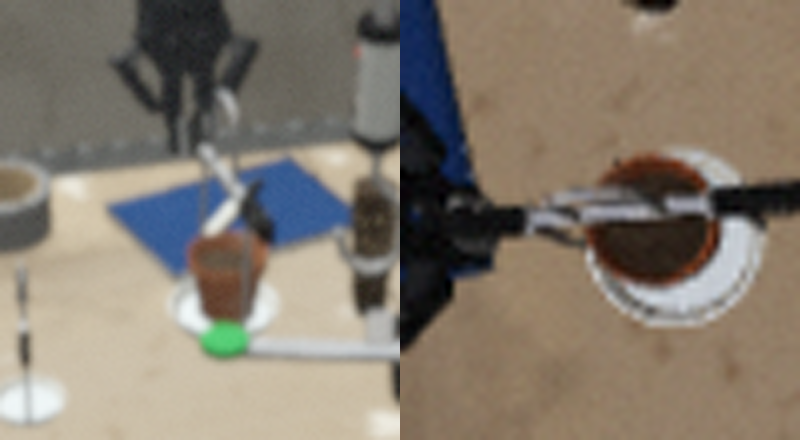

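```bash
python3 - <<'E'
from h import *
np.set_printoptions(precision=4,suppress=True)
im=cv2.cvtColor(cv2.imread('pics/t10.png'),cv2.COLOR_BGR2RGB).astype(int); d=np.load('pics/t10.npy')
K,p,R=cal('top'); v,u=np.mgrid[0:420,0:560]
P=((np.dstack([(u-K[0,2])/K[0,0],(v-K[1,2])/K[1,1],np.ones(u.shape)])*d[...,None])@R.T)+p
r,b=im[...,0],im[...,2]
m=(P[...,2]>.232)&(P[...,2]<.26)&(u>180)&(u<206)&(v>180)&(v<205); print('loop',m.sum(),np.median(P[m],0),P[m].min(0),P[m].max(0))
for a,bq in ((205,215),(215,226)):
    m=(P[...,2]>.15)&(P[...,2]<.19)&(u>a)&(u<bq)&(v>185)&(v<202)&(r<45); print('right grip',m.sum(),np.mean(P[m],0))
m=(P[...,2]>.15)&(P[...,2]<.19)&(u>188)&(u<204)&(v>185)&(v<205)&(r>100); print('handle',np.mean(P[m],0))
vv,uu=np.nonzero((P[...,2]>.155)&(P[...,2]<.185)&(u>205)&(u<228)&(v>185)&(v<202)&(r<45)); W=np.array([plane('top',a,bb,.176) for a,bb in zip(uu,vv)]);print(W.mean(0),W[:,1].min())
# black pot/plug
for n,x0,x1,y0,y1,h in(('black',220,245,148,172,.066),('plug',183,210,148,170,.13)):
    m=(u>x0)&(u<x1)&(v>y0)&(v<y1)&(P[...,2]>.5*h); print(n,P[m].mean(0),P[m].max(0))
o=np.array([.5463,-.0569]);a=np.radians(-16.6);ex=np.array([np.cos(a),np.sin(a)]);ey=np.array([-ex[1],ex[0]])
e=telemetry.get_obs()['ee_pos']
for x in(-50,-50,-20,0): print(x,(o+(x-1.4)/1e3*ex+.0739*ey-e[:2])*1e3)
E
```

```text
loop 22 [0.5329 0.2551 0.2365] [0.5295 0.2402 0.2329] [0.5365 0.2728 0.2418]
right grip 31 [0.5386 0.1979 0.1741]
right grip 27 [0.5415 0.1716 0.1737]
handle [0.5332 0.2463 0.1706]
[0.5398 0.1852 0.176 ] 0.15894078667174247
black [0.6735 0.1475 0.0637] [0.7077 0.1808 1.3803]
plug [0.6645 0.2708 0.1413] [0.6919 0.3004 1.3803]
-50 [  -8.5573 -300.2565]
-50 [  -8.5573 -300.2565]
-20 [  20.1923 -308.8272]
0 [  39.3588 -314.5409]
```

```bash
python3 -m handwheel '[{"jaw":6,"dp":[0,0,6],"angular":[0,0,0]},{"jaw":6,"dp":[0,-3,15],"angular":[0,0,0]},{"jaw":6,"dp":[0,-9,25],"angular":[0,0,-0.02]},{"jaw":6,"dp":[-1,-20,36],"angular":[0,0,-0.05]},{"jaw":6,"dp":[-2,-35,47],"angular":[0,0,-0.09]},{"jaw":6,"dp":[-3,-52,57],"angular":[0,0,-0.13]},{"jaw":6,"dp":[-4,-70,66],"angular":[0,0,-0.18]},{"jaw":6,"dp":[-5,-88,72],"angular":[0,0,-0.23]},{"jaw":6,"dp":[-6,-106,75],"angular":[0,0,-0.28]},{"jaw":6,"dp":[-7,-124,76],"angular":[0,0,-0.33]}]'
python3 -c "
from h import *
o=telemetry.get_obs();print(o['ee_pos'],o['joint_pos'],o['ft_force'])"
```

```text
time: 17.8
ee_pos: [0.5197, 0.2035, 0.2225]
orientation: [[0.229, 0.971, -0.063], [0.938, -0.237, -0.251], [-0.259, -0.002, -0.966]]
ft_force: [-0.9, 0.7, -3.4]
opening: 0.0123
[0.51965347 0.20354212 0.22254535] [ 0.29264809  0.52334195  1.50170505 -0.23577949  1.26175831  0.62044127] [-0.89730995  0.73872546 -3.3577947 ]
```

```bash
python3 -m handwheel '[{"jaw":6,"dp":[0,-18,0],"angular":[0,0,-0.04]},{"jaw":6,"dp":[0,-36,0],"angular":[0,0,-0.055]},{"jaw":6,"dp":[0,-56,0],"angular":[0,0,-0.055]},{"jaw":6,"dp":[0,-76,0],"angular":[0,0,-0.055]},{"jaw":6,"dp":[0,-96,0],"angular":[0,0,-0.055]},{"jaw":6,"dp":[0,-116,0],"angular":[0,0,-0.055]},{"jaw":6,"dp":[0,-135,0],"angular":[0,0,-0.055]},{"jaw":6,"dp":[0,-152,0],"angular":[0,0,-0.055]},{"jaw":6,"dp":[-1,-166,0],"angular":[0,0,-0.055]},{"jaw":6,"dp":[-1,-175,0],"angular":[0,0,-0.055]}]'
python3 -c "
from h import *
o=telemetry.get_obs();print(o['ee_pos'],o['joint_pos'],o['ft_force'])
grab('top','t11');grab('side','s11')
a=cv2.imread('pics/s11.png');b=cv2.imread('pics/t11.png');cv2.imwrite('pics/c13.png',np.hstack([cv2.resize(a[100:320,200:400],(400,440),interpolation=2),cv2.resize(b[130:240,250:350],(400,440),interpolation=2)]))"
```

```text
time: 19.05
ee_pos: [0.5185, 0.0277, 0.2225]
orientation: [[0.281, 0.957, -0.077], [0.924, -0.291, -0.247], [-0.259, -0.002, -0.966]]
ft_force: [-0.5, 0.1, -3.3]
opening: 0.0123
[0.51848833 0.02767211 0.22251441] [-0.01833792  0.45188403  1.64055435 -0.27745885  1.13942762  0.40466945] [-0.46087269  0.12652857 -3.32387481]
```

View pics/c13.png

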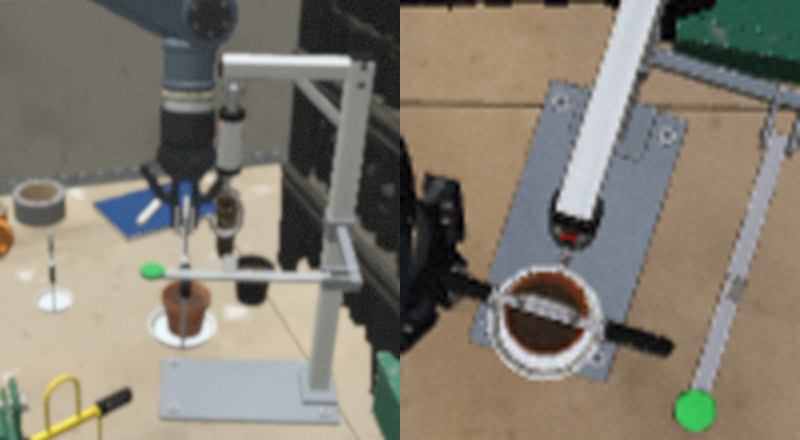

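```bash
python3 - <<'E'
from h import *
np.set_printoptions(precision=4,suppress=True)
im=cv2.cvtColor(cv2.imread('pics/t11.png'),cv2.COLOR_BGR2RGB).astype(int); d=np.load('pics/t11.npy')
K,p,R=cal('top'); v,u=np.mgrid[0:420,0:560]
P=((np.dstack([(u-K[0,2])/K[0,0],(v-K[1,2])/K[1,1],np.ones(u.shape)])*d[...,None])@R.T)+p
r=im[...,0]
o=np.array([.5463,-.0569]);a=np.radians(-16.6);ex=np.array([np.cos(a),np.sin(a)]);ey=np.array([-ex[1],ex[0]])
S=np.dstack([(P[...,:2]-o)@ex,(P[...,:2]-o)@ey,P[...,2]])
box=(u>265)&(u<320)&(v>190)&(v<225)
m=box&(S[...,2]>.305)&(S[...,2]<.325)&(abs(S[...,0]+.05)<.012); print('loop',m.sum(),S[m].mean(0),S[m].min(0),S[m].max(0))
m=box&(S[...,2]>.225)&(S[...,2]<.265)&(r<50)&(S[...,1]<-.03); print('rgrip',m.sum(),S[m].mean(0),S[m].min(0),S[m].max(0))
m=box&(S[...,2]>.225)&(S[...,2]<.265)&(r<50)&(S[...,1]>.03)&(S[...,1]<.062); print('lgrip',m.sum(),S[m].mean(0))
# side view loop check
for y in(-.0,): print([proj('side',[*(o-.05*ex+yy*ey),zz])[0] for yy,zz in((0,.315),(0,.312),(-.073,.242))])
b=cv2.imread('pics/s11.png');cv2.imwrite('pics/c14.png',cv2.resize(b[170:270,260:340],(640,800)[::1],interpolation=2)[:600])
E
```

```text
loop 27 [-0.0522  0.0003  0.3139] [-0.055  -0.0184  0.3073] [-0.0491  0.0197  0.32  ]
rgrip 67 [-0.0513 -0.0693  0.2508] [-0.0573 -0.0938  0.2447] [-0.045  -0.0454  0.2583]
lgrip 23 [-0.0519  0.0541  0.251 ]
[array([293.008 , 199.7977]), array([292.9733, 200.8266]), array([292.1538, 240.0133])]
```

View pics/c14.png

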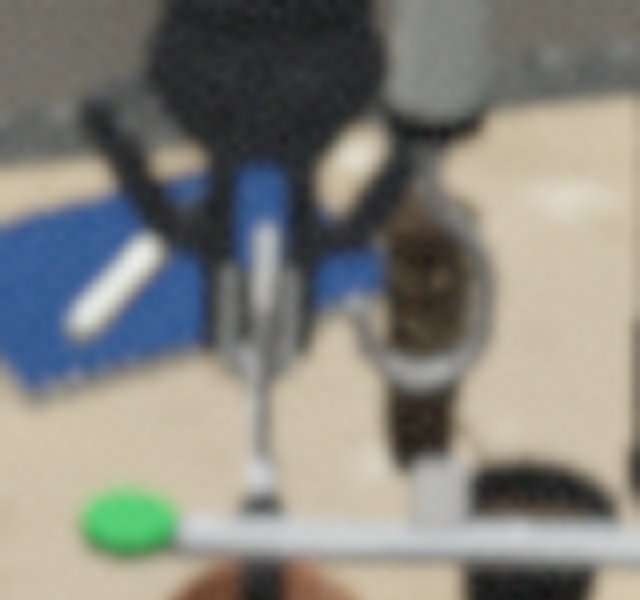

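```bash
python3 -m handwheel '[{"jaw":6,"dp":[3,-1,0],"angular":[0,0,0]},{"jaw":6,"dp":[8,-2.5,0],"angular":[0,0,0]},{"jaw":6,"dp":[15,-4.5,0],"angular":[0,0,0]},{"jaw":6,"dp":[22,-6.5,0],"angular":[0,0,0]},{"jaw":6,"dp":[29,-8.5,0],"angular":[0,0,0]},{"jaw":6,"dp":[36,-10.5,0],"angular":[0,0,0]},{"jaw":6,"dp":[42,-12.5,0],"angular":[0,0,0]},{"jaw":6,"dp":[47,-14,0],"angular":[0,0,0]},{"jaw":6,"dp":[49,-14.5,0],"angular":[0,0,0]},{"jaw":6,"dp":[49,-14.5,0],"angular":[0,0,0]}]'
python3 -c "
from h import *
o=telemetry.get_obs();print(o['ee_pos'],o['joint_pos'],o['ft_force'])
grab('top','t12');grab('side','s12')
a=cv2.imread('pics/s12.png');b=cv2.imread('pics/t12.png');cv2.imwrite('pics/c15.png',np.hstack([cv2.resize(a[170:260,270:350],(400,450),interpolation=2),cv2.resize(b[150:240,260:340],(400,450),interpolation=2)]))"
```

```text
time: 20.4
ee_pos: [0.5676, 0.0132, 0.2225]
orientation: [[0.281, 0.957, -0.078], [0.924, -0.291, -0.248], [-0.259, -0.002, -0.966]]
ft_force: [-1.1, -0.1, -3.1]
opening: 0.0123
[0.56761316 0.01321812 0.22246933] [-0.04134415  0.51157255  1.52514973 -0.27350423  1.18772925  0.36745712] [-1.06009918 -0.13143272 -3.07163096]
```

View pics/c15.png

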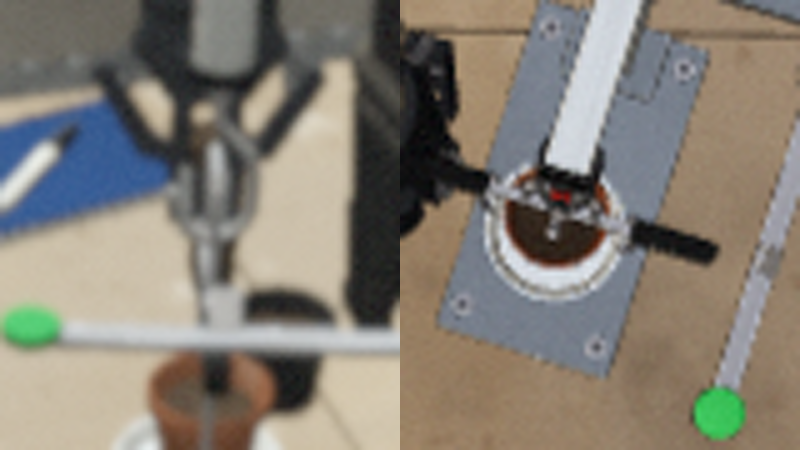

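```bash
python3 -m handwheel '[{"jaw":6,"dp":[0,0,-3],"angular":[0,0,0]},{"jaw":6,"dp":[0,0,-8],"angular":[0,0,0]},{"jaw":6,"dp":[0,0,-14],"angular":[0,0,0]},{"jaw":6,"dp":[0,0,-20],"angular":[0,0,0]},{"jaw":6,"dp":[0,0,-26],"angular":[0,0,0]},{"jaw":6,"dp":[0,0,-31],"angular":[0,0,0]},{"jaw":6,"dp":[0,0,-35],"angular":[0,0,0]},{"jaw":6,"dp":[0,0,-38],"angular":[0,0,0]},{"jaw":6,"dp":[0,0,-40],"angular":[0,0,0]},{"jaw":6,"dp":[0,0,-42],"angular":[0,0,0]}]'
python3 -c "
from h import *
o=telemetry.get_obs();print(o['ee_pos'],o['ft_force'],o['wrist_torque'])
grab('side','s13')
a=cv2.imread('pics/s13.png');cv2.imwrite('pics/c16.png',cv2.resize(a[170:260,270:350],(480,540),interpolation=2))"
```

```text
time: 21.75
ee_pos: [0.5674, 0.0133, 0.1806]
orientation: [[0.281, 0.957, -0.077], [0.924, -0.291, -0.248], [-0.26, -0.002, -0.966]]
ft_force: [-0.4, -0.6, -2.1]
opening: 0.0123
[0.56744883 0.01327097 0.18055425] [-0.36899453 -0.56626422 -2.09929268] [ 0.4370029  -0.11856793  0.00920997]
```

View pics/c16.png

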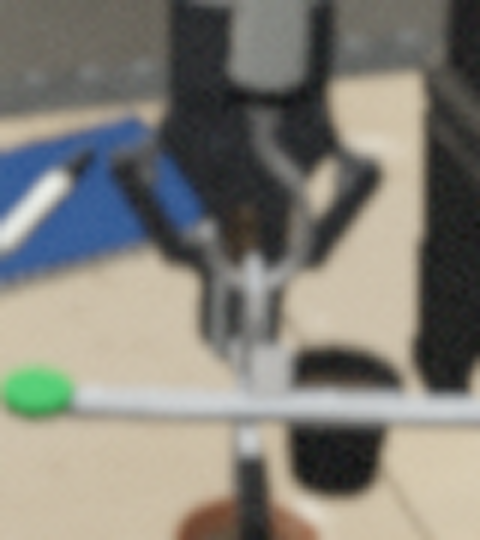

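```bash
python3 -m handwheel '[{"jaw":6,"dp":[0,0,-2],"angular":[0,0,0]},{"jaw":6,"dp":[0,0,-4],"angular":[0,0,0]},{"jaw":6,"dp":[0,0,-6],"angular":[0,0,0]},{"jaw":6,"dp":[0,0,-8],"angular":[0,0,0]},{"jaw":6,"dp":[0,0,-10],"angular":[0,0,0]},{"jaw":6,"dp":[0,0,-11],"angular":[0,0,0]},{"jaw":6,"dp":[0,0,-12],"angular":[0,0,0]},{"jaw":6,"dp":[0,0,-13],"angular":[0,0,0]},{"jaw":6,"dp":[0,0,-14],"angular":[0,0,0]},{"jaw":6,"dp":[0,0,-14],"angular":[0,0,0]}]'
python3 -c "
from h import *
for i in range(3):
    grab('side','s14');o=telemetry.get_obs();print(o['ee_pos'],o['ft_force'],o['wrist_torque'])
grab('top','t14')
a=cv2.imread('pics/s14.png');b=cv2.imread('pics/t14.png');cv2.imwrite('pics/c17.png',np.hstack([cv2.resize(a[110:300,240:380],(400,543),interpolation=2),cv2.resize(b[150:240,260:340],(400,543),interpolation=2)]))"
```

```text
time: 23.05
ee_pos: [0.5674, 0.0133, 0.1663]
orientation: [[0.281, 0.957, -0.078], [0.924, -0.291, -0.248], [-0.26, -0.002, -0.966]]
ft_force: [1.2, -0.8, -0.9]
opening: 0.0124
[0.56740178 0.01325314 0.16634392] [-0.48223988 -0.45110184 -0.7376231 ] [ 0.14379506 -0.08864312  0.02718028]
[0.56740885 0.0132502  0.16636785] [ 0.36565595 -0.40082739  0.12804809] [ 0.14819925 -0.06854132  0.02476009]
[0.56739763 0.0132589  0.16638174] [-0.48956979  0.82610997 -0.11178387] [ 0.17991618 -0.09306935  0.02217   ]
```

View pics/c17.png

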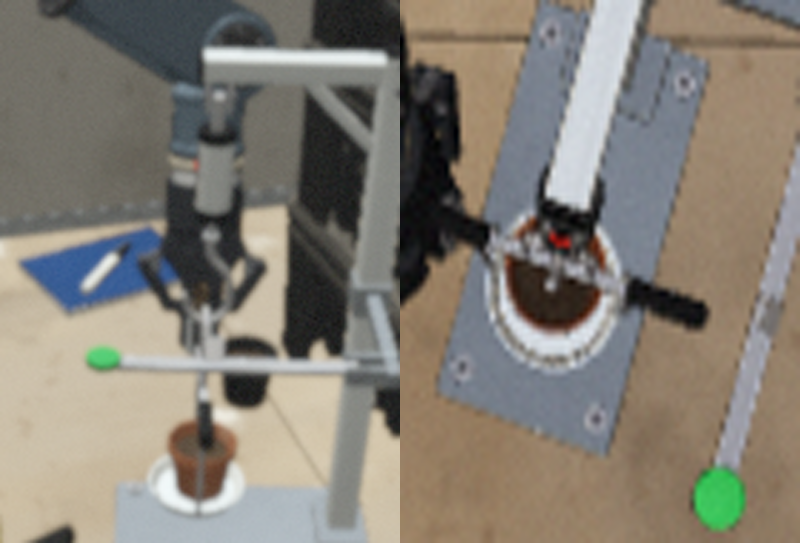

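```bash
python3 -m handwheel '[{"jaw":6,"dp":[0,0,-1],"angular":[0,0,0]},{"jaw":6,"dp":[0,0,-2],"angular":[0,0,0]},{"jaw":6,"dp":[0,0,-3],"angular":[0,0,0]},{"jaw":6,"dp":[0,0,-4],"angular":[0,0,0]},{"jaw":6,"dp":[0,0,-5],"angular":[0,0,0]},{"jaw":6,"dp":[0,0,-5],"angular":[0,0,0]},{"jaw":6,"dp":[0,0,-5],"angular":[0,0,0]},{"jaw":6,"dp":[0,0,-5],"angular":[0,0,0]},{"jaw":6,"dp":[0,0,-5],"angular":[0,0,0]},{"jaw":6,"dp":[0,0,-5],"angular":[0,0,0]}]'
python3 -c "
from h import *
for i in range(4):
    grab('side','s15');o=telemetry.get_obs();print(o['ee_pos'],o['ft_force'],o['wrist_torque'])
"
```

```text
time: 24.5
ee_pos: [0.5674, 0.0133, 0.1614]
orientation: [[0.281, 0.957, -0.078], [0.924, -0.291, -0.248], [-0.26, -0.002, -0.966]]
ft_force: [-0.4, 0.2, 1.6]
opening: 0.0124
[0.56742188 0.01326905 0.16139142] [-0.96635674  0.33669264 -0.35845539] [ 0.09447978  0.0142126  -0.00999906]
[0.56743221 0.01327051 0.1614113 ] [-0.79964345  0.84552487 -0.15042955] [ 0.10252346 -0.07332654 -0.00413339]
[0.56739926 0.01326805 0.16137145] [-0.27062661  0.12244032  0.19955105] [ 0.1038092  -0.04829616 -0.00297752]
[0.56741097 0.01328774 0.1613805 ] [-0.47347267 -0.33259279 -1.052562  ] [ 0.05503304 -0.00122536 -0.01976008]
```

```bash
python3 -m handwheel '[{"jaw":11,"dp":[0,0,0],"angular":[0,0,0]},{"jaw":12,"dp":[0,0,0],"angular":[0,0,0]},{"jaw":13,"dp":[0,0,0],"angular":[0,0,0]},{"jaw":14,"dp":[0,0,0],"angular":[0,0,0]},{"jaw":16,"dp":[0,0,0],"angular":[0,0,0]},{"jaw":18,"dp":[0,0,0],"angular":[0,0,0]},{"jaw":21,"dp":[0,0,0],"angular":[0,0,0]},{"jaw":25,"dp":[0,0,0],"angular":[0,0,0]},{"jaw":30,"dp":[0,0,0],"angular":[0,0,0]},{"jaw":36,"dp":[0,0,0],"angular":[0,0,0]}]' 20
python3 -c "
from h import *
for i in range(3):
    grab('side',f's16{i}');o=telemetry.get_obs();print(o['ee_pos'],o['ft_force'],o['wrist_torque'])
grab('top','t16')
a=cv2.imread('pics/s162.png');b=cv2.imread('pics/t16.png');cv2.imwrite('pics/c18.png',np.hstack([cv2.resize(a[110:300,240:380],(400,543),interpolation=2),cv2.resize(b[150:240,260:340],(400,543),interpolation=2)]))"
```

```text
time: 25.95
ee_pos: [0.5674, 0.0133, 0.1614]
orientation: [[0.281, 0.957, -0.078], [0.924, -0.291, -0.248], [-0.26, -0.002, -0.966]]
ft_force: [0.1, -0.1, 0.7]
opening: 0.036
[0.56741303 0.01326096 0.16138159] [-1.31061908 -0.27254807  0.63790767] [ 0.12747159 -0.04480324  0.03748942]
[0.56742468 0.01327584 0.16137879] [-0.3032347  -0.12435155  0.37617123] [ 0.08902413 -0.07222066 -0.06130749]
[0.56743696 0.01327455 0.16136947] [ 0.59087218  0.29281221 -0.14979713] [ 0.12289127 -0.04080329  0.03052795]
```

View pics/c18.png

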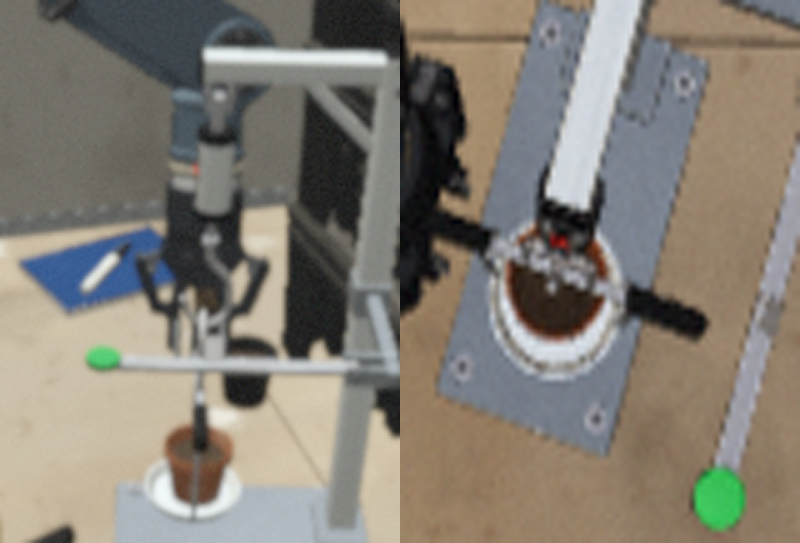

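```bash
python3 -m handwheel '[{"jaw":50,"dp":[0,0,0],"angular":[0,0,0]},{"jaw":70,"dp":[0,0,0],"angular":[0,0,0]},{"jaw":70,"dp":[0,1,3],"angular":[0,0,0]},{"jaw":70,"dp":[1,3,10],"angular":[0,0,0]},{"jaw":70,"dp":[2,6,22],"angular":[0,0,0]},{"jaw":70,"dp":[3,10,37],"angular":[0,0,0]},{"jaw":70,"dp":[5,16,54],"angular":[0,0,0]},{"jaw":70,"dp":[5,32,72],"angular":[0,0,0]},{"jaw":70,"dp":[0,55,85],"angular":[0,0,0]},{"jaw":70,"dp":[-5,85,90],"angular":[0,0,0]}]' 20
python3 -c "
from h import *
for i in range(6):
    grab('side',f's17{i}');
for i in range(6): grab('top',f't17{i}')
a=cv2.imread('pics/s172.png');b=cv2.imread('pics/t172.png');cv2.imwrite('pics/c19.png',np.hstack([cv2.resize(a[110:300,240:380],(400,543),interpolation=2),cv2.resize(b[150:240,260:340],(400,543),interpolation=2)]))
for n,s,e in(('s',(slice(110,300),slice(270,345)),0),('t',(slice(160,230),slice(260,345)),0)):
    I=[cv2.imread(f'pics/{n}17{i}.png')[s].astype(int) for i in range(6)]
    print(n,[int((abs(I[i]-I[0]).max(2)>40).sum()) for i in range(6)])
"
```

```text
time: 27.4
ee_pos: [0.5631, 0.0989, 0.2537]
orientation: [[0.282, 0.956, -0.074], [0.924, -0.292, -0.247], [-0.258, 0.001, -0.966]]
ft_force: [0.3, 0.5, 0.3]
opening: 0.0699
s [0, 0, 0, 0, 0, 0]
t [0, 0, 4, 15, 22, 34]
```

View pics/c19.png

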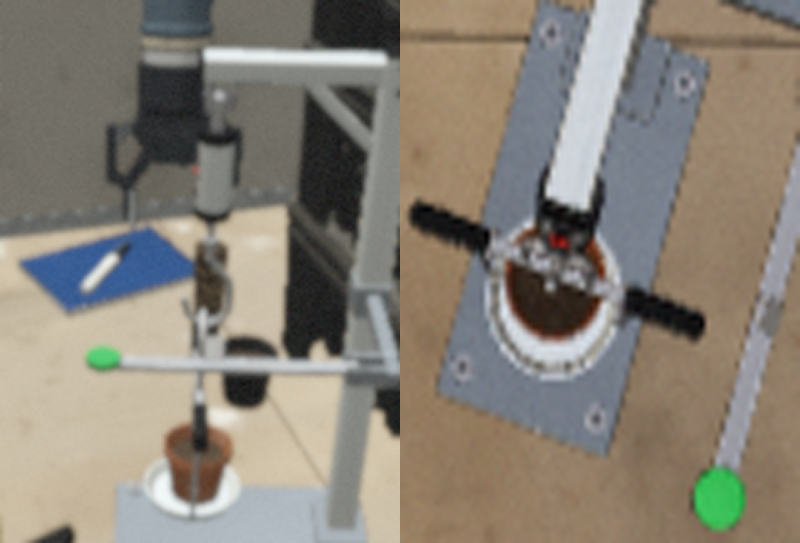

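```bash
python3 -m handwheel '[{"jaw":70,"dp":[-10,20,10],"angular":[0,0,0]},{"jaw":70,"dp":[-25,45,20],"angular":[0,0,0]},{"jaw":70,"dp":[-40,70,30],"angular":[0,0,0]},{"jaw":70,"dp":[-40,80,30],"angular":[0,0,0]},{"jaw":70,"dp":[-40,80,30],"angular":[0,0,0]},{"jaw":70,"dp":[-40,80,30],"angular":[0,0,0]},{"jaw":70,"dp":[-40,80,30],"angular":[0,0,0]},{"jaw":70,"dp":[-40,80,30],"angular":[0,0,0]},{"jaw":70,"dp":[-40,80,30],"angular":[0,0,0]},{"jaw":70,"dp":[-40,80,30],"angular":[0,0,0]}]' 20
python3 - <<'E'
from h import *
np.set_printoptions(precision=1,suppress=True)
for i in range(16): grab('top',f't18{i}')
grab('side','s18')
v,u=np.mgrid[0:420,0:560]
for i in range(16):
    im=cv2.imread(f'pics/t18{i}.png').astype(int)
    out=[]
    for x0,x1,y0,y1 in((263,276,180,194),(320,333,194,210)):
        w=np.clip(70-im[y0:y1,x0:x1].max(2),0,None); out+=[(w*u[y0:y1,x0:x1]).sum()/w.sum(),(w*v[y0:y1,x0:x1]).sum()/w.sum()]
    m=im[...,2]; w=((im.min(2)>175)&(u>275)&(u<322)&(v>185)&(v<228)); out+=[u[w].mean(),v[w].mean()]
    print(i,np.array(out).round(2))
a=cv2.imread('pics/s18.png');b=cv2.imread('pics/t180.png');cv2.imwrite('pics/c20.png',np.hstack([cv2.resize(a[110:300,240:380],(400,543),interpolation=2),cv2.resize(b[140:260,180:340],(400,543),interpolation=2)]))
E
```

```text
time: 29.25
ee_pos: [0.5225, 0.1775, 0.2812]
orientation: [[0.282, 0.956, -0.078], [0.924, -0.292, -0.248], [-0.26, -0.003, -0.966]]
ft_force: [-0.6, -0.1, 0.1]
opening: 0.0703
0 [269.2 187.  320.  203.2 290.6 204.8]
1 [269.2 187.  320.  203.1 291.2 204.5]
2 [269.2 187.  320.  203.3 291.1 204.9]
3 [269.3 187.  320.  203.3 291.4 204.8]
4 [269.2 187.  320.  203.1 290.9 204.7]
5 [269.2 187.1 320.  203.1 290.7 204.9]
6 [269.2 187.1 320.  203.1 290.8 204.8]
7 [269.2 187.  320.  203.3 291.2 205. ]
8 [269.2 187.  320.  203.3 290.8 204.7]
9 [269.3 187.  320.  203.2 290.9 204.6]
10 [269.2 187.  320.  203.2 290.6 204.6]
11 [269.2 187.  320.  203.2 290.8 204.8]
12 [269.2 187.  320.  203.2 290.7 204.9]
13 [269.1 187.  320.  203.2 290.7 204.5]
14 [269.2 187.  320.  203.2 290.8 204.8]
15 [269.2 187.  320.  203.2 290.7 204.8]
```

View pics/c20.png

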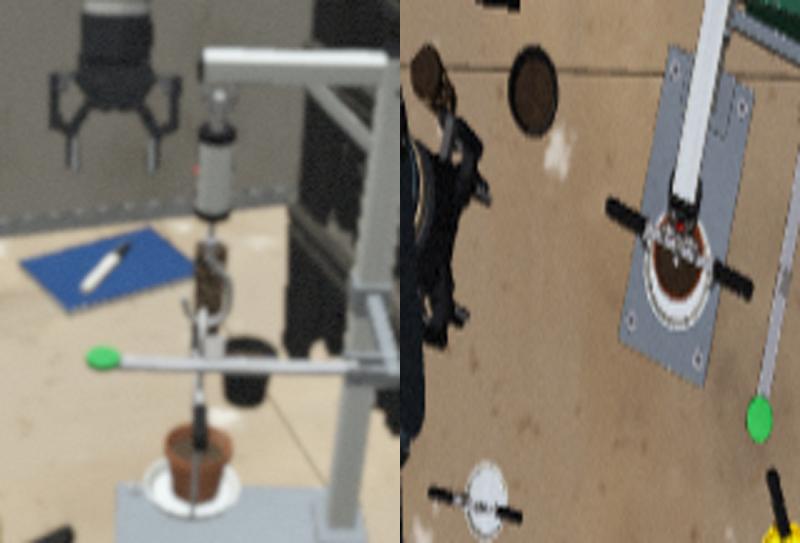

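The carrier hangs still: the grip ends moved no more than about 0.1–0.2 px over 0.8 s. It is clear of the bench and the lever, and the robot is well away. I'm handing in.

```bash
python3 -c "
from rig import manip
print(manip.sign_off())"
```

```text
the job is handed in; nothing more can be done
None
```

The carrier with the clay pot now hangs quietly from the hook, with the robot touching nothing. I handed in at about 30 s of the 70 s allowed; `sign_off()` gives no verdict.

- **Hook:** I pressed the green pad and the hook swung free. I steadied it with closed fingers from the side and backed off slowly. It then stayed still over eight frames, with the tip within about 0.3 mm of where it should be when plumb.
- **Carrier:** I gripped the left grip, lifted, and passed the loop over the hook tip. I lowered until the balance had drawn down about 19 mm, inside the expected 15–21 mm, then opened the fingers and withdrew.
- **Last checks:**
    - The carrier's grip ends moved no more than about 0.2 px over 0.8 s.
    - The pot stands upright in the saucer.
    - The carrier is clear of the bench, base plate and lever.
    - The black pot and root plug look undisturbed. I did not re-check the dropper bottle, but the arm never went near it.
- **Disagreements:**
    - The tool reached about 48° of the 65° tilt I asked for when steadying the hook, because a joint was near its limit. I lowered the touch point to suit.
    - The wrist torque still read about 0.1 N m after the carrier was free. I took this as sensor offset.

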